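Spin and brake the inspection turntable

TASK

Check the refitted bearing of the inspection turntable: flick the disc with a fingertip so that it spins briskly, let go, and let the circuit board pass once under the pen microscope with the disc running free. When the board comes round to the microscope again (or on a later round), brake the still turning disc with a fingertip so that it stops with the middle of the board right under the lens, and take the hand away. Do not touch the board or the microscope, shove the stand, or disturb the bottle, parts box and screwdriver.

Things in the scene. Friction and masses are not known exactly. Their poses are not given: they have to be found in the camera images.
- stand: Inspection stand: white base plate 290 x 150 mm, its top 16 mm above the bench, 5 kg, loose on rubber feet. Origin on the bench straight below the disc's axle; x points from the axle to the microscope's post. The plate reaches 75 mm from the axle away from the post, 215 mm towards it, 75 mm to each side. Seen from the robot the post is beyond the axle, within 0.9 rad of straight ahead.
- axle (a point): On the axle of the disc, level with its flat top, 66 mm above the bench. The disc is aluminium with a black rubber edge, 220 mm across, 16 mm thick (underside 50 mm above the bench), 1.1 to 1.6 kg; its rim overhangs the plate at the flanks and opposite the post, so a finger fits beside the rim. A fingertip rubbed along the rim, or on the bare outer 20 mm of the top, carries it along.
- disc (a joint): Turn of the disc about its upright axle, rad, counter-clockwise from above positive, no limits, counted on over whole turns. At 0 and every whole turn the board is right under the lens. It may be spun either way and turns very easily: flicked to 1.5 rad/s it coasts two turns or more, slowing gradually. A touch of a few newtons on the rim stops it at once.
- board_centre (a point): Middle of the circuit board's upper face. The board is a green slab 36 mm (radially) x 56 x 2 mm, its middle 65 mm from the axle; its parts reach 81 mm above the bench and 88 mm from the axle. It lies on one of four nests set a quarter turn apart on the disc, each a pair of black rails 36 mm long and 7 mm high; three nests are empty.
- lens (a point): Middle of the microscope's lens, 120 mm above the bench, 65 mm from the axle towards the post; the board belongs straight below it. The pen microscope is a white upright tube 32 mm thick, from 120 to 226 mm above the bench, held by a thin level arm from a steel post 14 mm thick and 257 mm tall, 175 mm from the axle.
- scope: The pen microscope with its arm and clamp, rigid with the stand (same origin and axes as the stand). Not to be touched.
- board: The circuit board, fixed on the disc. Origin at the middle of its underside. Not to be touched.
- bottle: White plastic bottle with a black cap, 38 mm thick, 115 mm tall, standing near the stand. Origin under its middle. To be left alone.
- partsbox: Open white parts box 75 x 55 x 28 mm near the stand. Origin under its middle. To be left alone.
- driver: Grey-handled screwdriver, 170 mm long, lying on the bench to the robot's right. To be left alone.

How it is judged:
On the way, in this order (a step that is already met when the one before it is completed fails the run):
1. the disc, flicked, spins by itself at more than 1 rad/s with the robot off it ((velocity of joint disc above 1 rad/s or velocity of joint disc below -1 rad/s) and contact force between each of the fingers, the arm and disc below 0.05 N and horizontal distance between board_centre and lens above 0.04 m), for 0.1 s.
2. the board passes under the lens with the disc running free (horizontal distance between board_centre and lens below 0.03 m and (velocity of joint disc above 0.15 rad/s or velocity of joint disc below -0.15 rad/s) and contact force between each of the fingers, the arm and disc below 0.05 N), for 0.05 s.
3. the board has gone on, the disc still running free (horizontal distance between board_centre and lens above 0.095 m and (velocity of joint disc above 0.1 rad/s or velocity of joint disc below -0.1 rad/s) and contact force between each of the fingers, the arm and disc below 0.05 N), for 0.05 s.
4. the board comes round again to within about a quarter turn of the lens, the disc still running free (horizontal distance between board_centre and lens below 0.09 m and (velocity of joint disc above 0.1 rad/s or velocity of joint disc below -0.1 rad/s) and contact force between each of the fingers, the arm and disc below 0.05 N), for 0.05 s.
5. a finger touches the disc with the board within 30 mm of the lens (horizontal distance between board_centre and lens below 0.03 m and contact force between the fingers and disc above 0.2 N).
At the end, for the whole second after the job is handed in: The disc is at rest (under 0.03 rad/s) with the middle of the board within 10 mm of straight below the lens; the stand has moved less than 15 mm and the bottle, parts box and screwdriver less than 20 mm (horizontal distance between board_centre and lens below 0.01 m and velocity of joint disc between -0.03 and 0.03 rad/s and distance of stand from where it was at the start of the episode below 0.015 m and angle between stand's own z axis and vertical below 0.05 rad and distance of each of bottle, partsbox, driver from where it was at the start of the episode below 0.02 m); the robot touches nothing.
It fails at once if the circuit board is touched (contact force between any of the fingers, the arm and board above 0.3 N).
It fails at once if the microscope is touched (contact force between any of the fingers, the arm and scope above 0.3 N).
It fails at once if the stand is shoved 15 mm, lifted or tipped (distance of stand from where it was at the start of the episode above 0.015 m or height (world z) of stand above 0.008 m or angle between stand's own z axis and vertical above 0.05 rad).
It fails at once if the bottle, parts box or screwdriver is moved 20 mm or more, or the bottle tipped (distance of any of bottle, partsbox, driver from where it was at the start of the episode above 0.02 m or angle between bottle's own z axis and vertical above 0.3 rad).
It also fails if it takes over 61 s, if anything falls off the work surface, if the arm or the gripper's body presses on something with over 40 N, if the wrist force passes 120 N, or if a joint passes its speed limit or range.

ROBOT

A 6-joint arm with a two-finger parallel gripper is mounted at the origin on the work surface. World frame = base frame: x ahead of the robot, y to its left, z up, the work surface at z = 0. Lengths are in m, angles in rad, forces in N, time in s.
With the tool pointing down it reaches from about 0.25 to 0.8 m from the base axis. Payload 8.5 kg.
Tool frame: the origin (TCP) lies on the centre line of the jaws, within the pads' length; the fingertips stand 14 mm ahead of it and the grasp point (between the pads) lies 5 mm behind it (arm.nose_length is the distance from the TCP to the fingertips, in m); z points along the fingers, x is the direction in which the jaws open and shut, and the axes are right-handed (so a half turn about z gives the same grasp; the last joint's range is limited). The gripper opens to 85 mm and grips with 20 to 120 N. Pads are 22 mm wide; open, the fingers measure 114 mm over their backs; the gripper's body (76 mm by 85 mm) begins 54 mm behind the grasp point. The pads swing forward as they close: fully open they stand 13 mm farther back than shut.
Start: joints at [1.256, 0.238, -0.013, 1.319, 0, 1.571], TCP at [0.163, 0.499, 0.245] pointing down, gripper open.
Joint ranges: [-2.66, 2.66], [-1.03, 1.9], [-1.14, 1.46], [-1.82, 2.27], [-1.45, 1.34], [-3.14, 3.14]. Speed limits (rad/s): [2.22, 2.22, 2.79, 3.14, 3.14, 3.14].

INTERFACE

Orientations are given as a unit quaternion [x, y, z, w].
In Python, from workcell import arm gives the robot as it stands.
- The arm moves only by the shell command python3 -m handwheel 'ROWS'. ROWS is JSON, one flat list of numbers, 7 for each row, row after row: the shift along the tool's x, y, z in mm, then the turn, a rotation vector about the tool's x, y, z in rad, then the opening, from 0 (shut) to 1 (fully open). A call has exactly 5 rows; each row is the pose to reach, as a shift and turn from the pose commanded when the call began, along the tool's axes at that moment; what a row does not reach only later rows make up. A row lasts 1/10 s, in which the tool goes at most 50 mm and 8.59 degrees, less where a joint would pass 70% of its speed; a pose out of reach is approached as far as the arm can. A call with a gripper value outside its range is refused whole. The fingers move at their own pace and stop on an object; the grip force is fixed at half the most. Time passes only in rows, so rows that repeat a pose let the fingers close, or fill a call up. It gives the time, the measured TCP pose, the force and the opening at its end, in the units of the state.
- arm.state(): the state, without advancing time (a new reading comes with each control period).
- arm.snapshot(name): name is "scene" or "top"; returns a dict with "frame" (480x640x3 uint8, red, green, blue), "depth" (480x640 float32, m along the optical axis (not along the pixel's ray), 0 where there is no reading), "fx", "fy", "cx", "cy" (pixels), "k1" (the pictures are not rectified: a ray, as slopes to the right and down, at radius r is drawn at 1 + k1 r^2 times it, then the intrinsics apply), "rvec" (rotation vector, rad) and "tvec" (3), from world to camera coordinates, as OpenCV has them. Camera axes: x right, y down, z forward; pixel columns grow to the right and rows downward; lengths in m; the calibration is good to about 2 mm. A picture is of the moment at which its call begins.
- arm.finish_job(): hands the job in, once; it reports no verdict.
The state is a dict: "time_s": time; "q": joint angles; "dq": joint speeds; "effort": joint torques, N m; "ee_pos": TCP position; "tool_rot": TCP orientation; "wrist_force": force on the tool from outside, world axes, zero at the start; "torque": the same for the moment, N m; "finger_gap": finger opening in m.
Only numpy, scipy, OpenCV 4.12 (cv2) and the standard library are available. Lean on these libraries where they do the work, as an engineer would, in place of code of your own. Each camera call takes 0.05 s, during which the arm holds its last target.

## Working session

There is one attempt and no reset: what is moved stays moved. The work goes in short steps, Python scripts to look and compute and a shell command to move; the robot and the scene stay as the last step left them, time stands still between calls to the robot, and variables do not carry over. Pictures are saved under pics/ and viewed, and the job is handed in when it is done.

```bash
ls; mkdir -p pics; python3 - <<'E'
from workcell import arm
import cv2
print(arm.state())
for n in ("scene","top"):
    s=arm.snapshot(n)
    cv2.imwrite(f"pics/{n}0.png",s["frame"][:,:,::-1])
    print({k:s[k] for k in s if k not in("frame","depth")})
    import numpy as np
    np.savez(f"{n}0.npz",**s)
print(arm.nose_length,arm.state()["time_s"])
E
```

```text
pics
{'time_s': 0.0, 'q': array([ 1.25602939e+00,  2.38787744e-01, -1.42585586e-02,  1.31922172e+00,
        2.71539122e-05,  1.57078999e+00]), 'dq': array([-4.78495994e-04,  9.37295816e-04, -7.06626275e-04, -7.31367169e-06,
        2.00722016e-03,  4.96517800e-04]), 'effort': array([ 9.19141166e-04, -5.38775289e+01,  3.46438122e+01,  1.85788184e-02,
        1.13631131e-04,  6.02925027e-06]), 'ee_pos': array([0.16240373, 0.49882143, 0.2446723 ]), 'tool_rot': array([ 8.09193470e-01,  5.87541817e-01, -6.03423920e-04,  4.21351867e-04]), 'wrist_force': array([-0.34725757,  0.33263088, -0.7717223 ]), 'torque': array([-0.02544715,  0.00077325, -0.04499959]), 'finger_gap': 0.0852178727846885}
{'fx': 558.8010801435618, 'fy': 558.8010801435618, 'cx': 323.86503659711883, 'cy': 236.98095854413762, 'k1': -0.16156713923347005, 'rvec': array([ 1.65680683,  1.7165075 , -0.7965426 ]), 'tvec': array([ 0.13491384, -0.30815779,  1.76198555])}
{'fx': 506.1404693204041, 'fy': 506.1404693204041, 'cx': 311.0154298542788, 'cy': 244.76781722154794, 'k1': -0.03375299708871576, 'rvec': array([ 2.16132121, -2.15249885,  0.13423801]), 'tvec': array([-0.09483091,  0.61546804,  1.02777102])}
0.014 0.1
```

View pics/scene0.png

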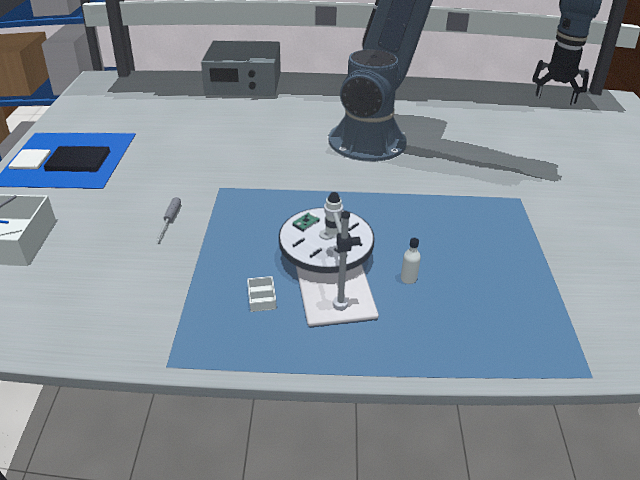

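View pics/top0.png

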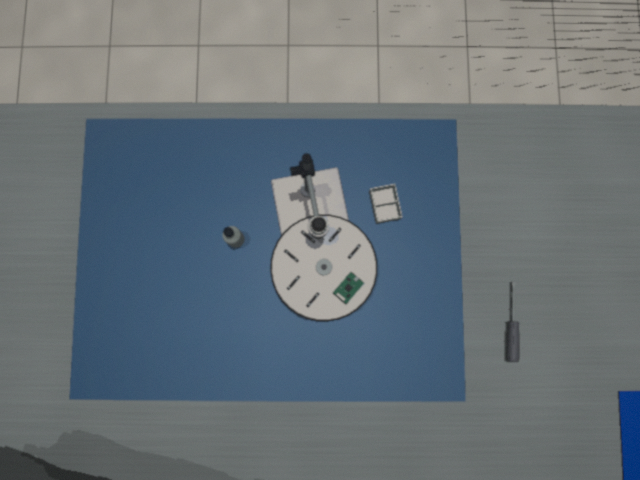

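The scene view shows the stand in the middle of the mat, with the bottle at (411,262), the box at (262,293) and the screwdriver at (170,218). In the top view the disc centre is near (324,267), the board is near (349,288), and the post top and clamp are near (305,168). The bottle is at (232,237), the box at (385,203) and the driver at (511,325).

```bash
cat > h.py <<'E'
import numpy as np, cv2
def cam(s):
    K=np.array([[s["fx"],0,s["cx"]],[0,s["fy"],s["cy"]],[0,0,1.]]); d=np.array([s["k1"],0,0,0,0],float)
    return K,d,cv2.Rodrigues(np.asarray(s["rvec"],float))[0],np.asarray(s["tvec"],float)
def onz(s,px,z):
    K,d,R,t=cam(s)
    p=cv2.undistortPoints(np.asarray(px,float).reshape(-1,1,2),K,d).reshape(-1,2)
    r=np.c_[p,np.ones(len(p))]@R; c=-R.T@t
    return c+r*((z-c[2])/r[:,2])[:,None]
def proj(s,P):
    K,d,R,t=cam(s)
    return cv2.projectPoints(np.asarray(P,float).reshape(-1,3),cv2.Rodrigues(R)[0],t,K,d)[0].reshape(-1,2)
def pix3d(s,px):
    K,d,R,t=cam(s); u,v=np.round(px).astype(int); z=s["depth"][v,u]
    p=cv2.undistortPoints(np.array([[px]],float),K,d).reshape(2)
    return R.T@(np.r_[p,1]*z-t)
E
python3 - <<'E'
import numpy as np,cv2
from h import *
for n,b in(("top",(250,140,420,340)),("scene",(230,170,440,340))):
    s=dict(np.load(n+"0.npz")); x0,y0,x1,y1=b
    im=s["frame"][y0:y1,x0:x1,::-1]
    k=4 if n=="top" else 3.5
    cv2.imwrite(f"pics/{n}0c.png",cv2.resize(im,None,fx=k,fy=k,interpolation=cv2.INTER_CUBIC)[:600,:800])
s=dict(np.load("top0.npz"))
for p in [(324,267),(349,288),(340,240),(300,310),(305,168),(330,180),(232,237),(385,203),(511,345)]: print(p,pix3d(s,p).round(4))
E
```

```text
(324, 267) [ 0.5662 -0.1188  0.0734]
(349, 288) [ 0.5238 -0.1691  0.0763]
(340, 240) [ 0.6226 -0.1519  0.0652]
(300, 310) [ 0.4795 -0.0706  0.0644]
(305, 168) [ 0.7335 -0.081   0.2103]
(330, 180) [ 0.7616 -0.1332  0.0159]
(232, 237) [0.6251 0.0672 0.0853]
(385, 203) [ 0.7101 -0.2523  0.0198]
(511, 345) [ 0.4077 -0.5117  0.0261]
```

View pics/top0c.png

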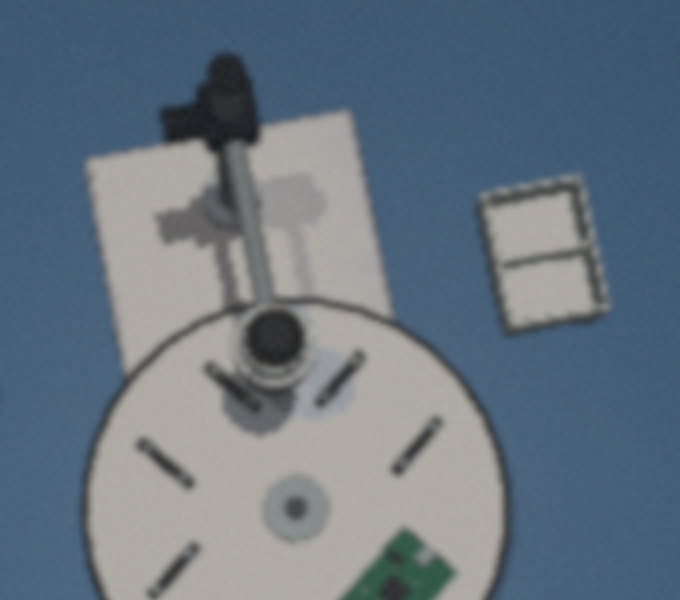

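View pics/scene0c.png

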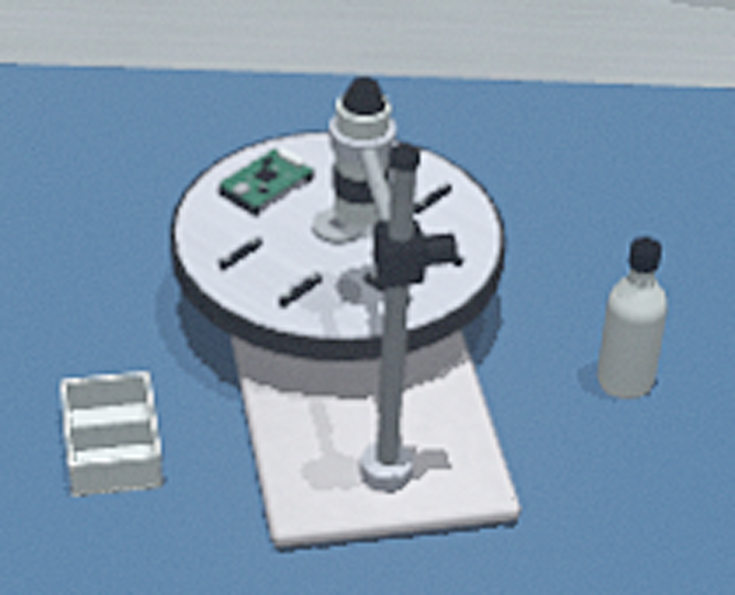

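The top crop shows the plate's far corners at about (88,160) and (350,112) in the crop, which is (272,180) and (337.5,168) in the full picture. The hub is at crop (295,508) and the nests are empty except for the board's.

```bash
python3 - <<'E'
import numpy as np,cv2
from h import *
s=dict(np.load("top0.npz"))
c=onz(s,[(272,180),(337.5,168)],.016); m=c.mean(0)
hub=onz(s,[(323.75,267)],.073)[0]
print("corners",c,np.linalg.norm(c[0]-c[1]),"mid",m,"hub",hub,"dist",np.linalg.norm((m-hub)[:2]),"ang",np.arctan2(*(m-hub)[1::-1]))
e=c[1]-c[0]; print("ang from edge",np.arctan2(e[0],-e[1]) , e)
# disc outline fit: non-blue pixels region
hsv=cv2.cvtColor(s["frame"],cv2.COLOR_RGB2HSV)
P=[]
for a in np.linspace(0,2*np.pi,120,endpoint=False):
    # search outward in world radius at z=.066
    rr=np.arange(.09,.125,.0005); W=np.c_[hub[0]+rr*np.cos(a),hub[1]+rr*np.sin(a),np.full_like(rr,.066)]
    px=proj(s,W).astype(np.float32); v=cv2.remap(s["frame"].max(2),px[:,0],px[:,1],cv2.INTER_LINEAR).ravel().astype(float)
    g=np.gradient(v); i=np.argmin(g)
    if g[i]<-2: P.append(W[i,:2])
P=np.array(P)
for _ in range(4):
    A=np.c_[2*P,np.ones(len(P))]; x=np.linalg.lstsq(A,(P**2).sum(1),rcond=None)[0]; r=np.sqrt(x[2]+x[:2]@x[:2]); res=np.linalg.norm(P-x[:2],axis=1)-r
    P=P[abs(res)<max(.001,2*res.std())]
print("circle",x[:2],r,res.std(),len(P))
# green board
g=(hsv[...,0]>50)&(hsv[...,0]<85)&(hsv[...,1]>90)
ys,xs=np.nonzero(g[230:330,260:390]); 
rct=cv2.minAreaRect(np.c_[xs+260,ys+230].astype(np.float32)); print(rct,len(xs))
b=onz(s,[rct[0]],.068+.001)[0]; d=b[:2]-x[:2]; print("board",b,np.linalg.norm(d),np.arctan2(d[1],d[0]))
# bottle/box
for p,z in(((232,230),.115),((385,203),.028)): print(onz(s,[p],z))
sc=dict(np.load("scene0.npz"))
# cross-check: scene hub
print(proj(sc,[[*x[:2],.073],[*x[:2],.066]]), proj(sc,c))
E
```

```text
corners [[ 0.76111155 -0.00635888  0.016     ]
 [ 0.78868818 -0.14972922  0.016     ]] 0.14599836870106528 mid [ 0.77489987 -0.07804405  0.016     ] hub [ 0.56621452 -0.11832544  0.073     ] dist 0.21253744311155648 ang 0.19067948823771552
ang from edge 0.19002467281453758 [ 0.02757663 -0.14337034  0.        ]
circle [ 0.56723048 -0.11788838] 0.10566570074233574 0.0004208209331456396 113
((347.9294128417969, 287.5823669433594), (15.185132026672363, 25.706262588500977), 40.601295471191406) 229
board [ 0.52495005 -0.1674346   0.069     ] 0.06513419363855931 -2.2772340022649082
[[0.63483367 0.06285361 0.115     ]]
[[ 0.70836593 -0.25110805  0.028     ]]
[[325.94813044 231.49346128]
 [325.87225089 233.88818796]] [[376.69789065 312.39254578]
 [307.34481326 319.97100439]]
```

```bash
cat > to.py <<'E'
# tool-axes shift (mm) and turn to reach a world TCP with tool down, tool x at yaw
import sys,numpy as np
from scipy.spatial.transform import Rotation as R
from workcell import arm
def go(p,yaw):
    s=arm.state(); r=R.from_quat(s["tool_rot"]); t=R.from_euler("z",yaw)*R.from_euler("x",np.pi)
    print("t",s["time_s"],"pos",s["ee_pos"].round(4),"F",s["wrist_force"].round(2),"gap",round(s["finger_gap"],4),"q",s["q"].round(2))
    print("shift mm",(r.inv().apply(np.array(p)-s["ee_pos"])*1e3).round(1),"turn",(r.inv()*t).as_rotvec().round(3))
go([float(a) for a in sys.argv[1:4]],float(sys.argv[4]))
E
python3 -m handwheel '[-38,32,0,0,0,0.14,0, -76,64,0,0,0,0.28,0, -114,96,0,0,0,0.42,0, -152,128,0,0,0,0.56,0, -190,160,0,0,0,0.7,0]'; python3 to.py 0.41 -0.118 0.2 0
```

```text
time_s: 0.6
ee_pos: [0.2558, 0.2671, 0.2451]
tool_rot: [0.962, 0.272, -0.0, 0.0]
wrist_force: [1.3, 0.9, -0.2]
finger_gap: 0.0124
t 0.6 pos [0.2558 0.2671 0.2451] F [ 1.27  0.91 -0.19] gap 0.0124 q [ 0.81 -0.03 -0.32  1.28 -0.    1.83]
shift mm [-70.3 408.8  45.2] turn [0.    0.    0.551]
```

```bash
python3 -m handwheel '[-8,48,5,0,0,0.11,0, -16,96,10,0,0,0.22,0, -24,144,15,0,0,0.33,0, -32,192,20,0,0,0.44,0, -40,240,25,0,0,0.551,0]'; python3 to.py 0.41 -0.07 0.056 0
```

```text
time_s: 1.1
ee_pos: [0.3487, 0.042, 0.2202]
tool_rot: [1.0, 0.0, 0.0, -0.0]
wrist_force: [2.2, 1.1, -0.3]
finger_gap: -0.0001
t 1.1 pos [0.3487 0.042  0.2202] F [ 2.19  1.08 -0.25] gap -0.0001 q [ 0.12 -0.05 -0.41  1.21 -0.    1.69]
shift mm [ 61.1 112.1 164.3] turn [-0.    -0.001  0.001]
```

```bash
python3 -m handwheel '[13,32,28,0,0,0,0, 26,64,56,0,0,0,0, 39,96,84,0,0,0,0, 52,128,112,0,0,0,0, 61,160,136,0,0,0,0]'; python3 -m handwheel '[0,0,14,0,0,0,0, 0,0,24,0,0,0,0, 0,0,28,0,0,0,0, 0,0,28,0,0,0,0, 0,0,28,0,0,0,0]'; python3 to.py 0.4425 -0.118 0.056 0
python3 - <<'E'
from workcell import arm
import cv2
s=arm.snapshot("top"); im=s["frame"][210:370,240:420,::-1]
cv2.imwrite("pics/top1.png",cv2.resize(im,None,fx=3.6,fy=3.6,interpolation=cv2.INTER_CUBIC))
s=arm.snapshot("scene"); im=s["frame"][150:330,220:440,::-1]
cv2.imwrite("pics/scene1.png",cv2.resize(im,None,fx=3.3,fy=3.3,interpolation=cv2.INTER_CUBIC))
E
```

```text
time_s: 1.6
ee_pos: [0.4105, -0.1172, 0.0829]
tool_rot: [1.0, 0.002, -0.0, -0.0]
wrist_force: [0.9, -0.4, 0.0]
finger_gap: 0.0001
time_s: 2.1
ee_pos: [0.4107, -0.1153, 0.057]
tool_rot: [1.0, 0.003, 0.0, 0.0]
wrist_force: [0.7, -1.2, 0.6]
finger_gap: -0.0002
t 2.1 pos [ 0.4107 -0.1153  0.057 ] F [ 0.65 -1.2   0.61] gap -0.0002 q [-0.27  0.23 -0.56  0.78 -0.    1.29]
shift mm [31.8  2.9  1. ] turn [ 0.    -0.001  0.006]
```

View pics/top1.png

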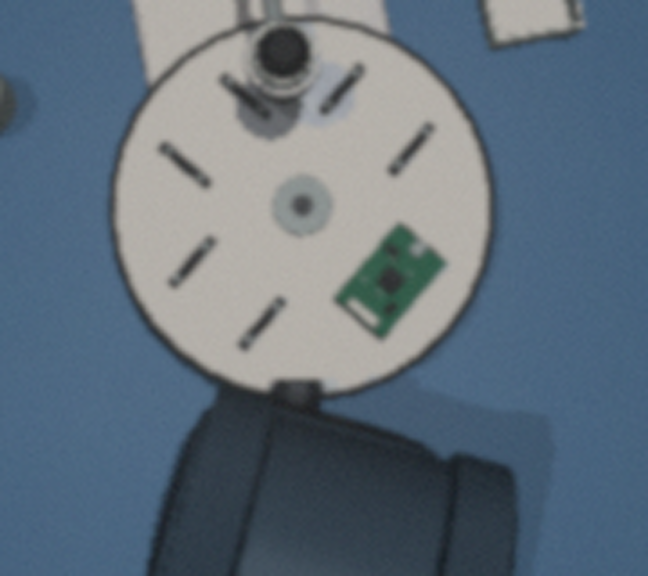

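View pics/scene1.png

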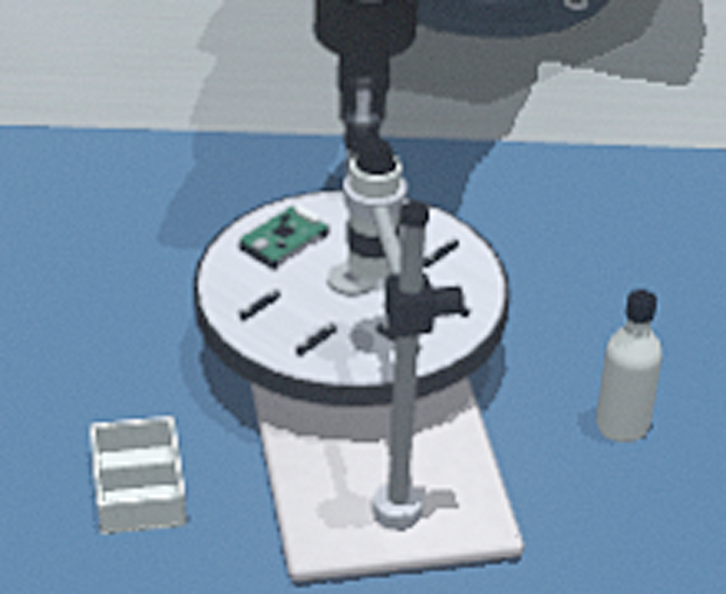

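The top crop shows the gripper just short of the disc's near rim (knuckle at crop (298,390)), with the board at (390,278). The scene crop shows nothing touched. I'll now feel for the rim.

```bash
python3 -m handwheel '[10,0,0,0,0,0,0, 18,0,0,0,0,0,0, 22,0,0,0,0,0,0, 24,0,0,0,0,0,0, 26,0,0,0,0,0,0]'; python3 -m handwheel '[0,0,0,0,0,0,0, 1,0,0,0,0,0,0, 2,0,0,0,0,0,0, 2,0,0,0,0,0,0, 2,0,0,0,0,0,0]'
```

```text
time_s: 2.7
ee_pos: [0.4364, -0.1155, 0.0562]
tool_rot: [1.0, 0.003, -0.0, -0.0]
wrist_force: [0.6, -0.4, -0.4]
finger_gap: -0.0002
time_s: 3.2
ee_pos: [0.4383, -0.1156, 0.0563]
tool_rot: [1.0, 0.002, -0.0, 0.0]
wrist_force: [-0.4, 1.1, -0.4]
finger_gap: 0.0002
```

```bash
for i in 1 ; do python3 -m handwheel '[1,0,0,0,0,0,0, 1,0,0,0,0,0,0, 2,0,0,0,0,0,0, 2,0,0,0,0,0,0, 2,0,0,0,0,0,0]'; done; python3 -m handwheel '[1,0,0,0,0,0,0, 1,0,0,0,0,0,0, 2,0,0,0,0,0,0, 2,0,0,0,0,0,0, 2,0,0,0,0,0,0]'
```

```text
time_s: 3.7
ee_pos: [0.4403, -0.1156, 0.0563]
tool_rot: [1.0, 0.002, -0.0, 0.0]
wrist_force: [0.2, -0.4, -0.3]
finger_gap: -0.0
time_s: 4.2
ee_pos: [0.4424, -0.1155, 0.0563]
tool_rot: [1.0, 0.003, -0.0, 0.0]
wrist_force: [-0.2, -0.7, -0.9]
finger_gap: 0.0004
```

```bash
python3 -m handwheel '[1,0,0,0,0,0,0, 1,0,0,0,0,0,0, 2,0,0,0,0,0,0, 2,0,0,0,0,0,0, 2,0,0,0,0,0,0]'; python3 - <<'E'
from workcell import arm
import cv2
s=arm.snapshot("scene"); im=s["frame"][170:270,270:390,::-1]
cv2.imwrite("pics/scene2.png",cv2.resize(im,None,fx=6,fy=6,interpolation=cv2.INTER_CUBIC))
print(arm.state()["wrist_force"])
E
```

```text
time_s: 4.7
ee_pos: [0.4444, -0.1155, 0.0563]
tool_rot: [1.0, 0.003, -0.0, 0.0]
wrist_force: [-0.7, -0.5, 0.4]
finger_gap: 0.0001
[-0.41375054 -0.90949565  0.04478227]
```

View pics/scene2.png

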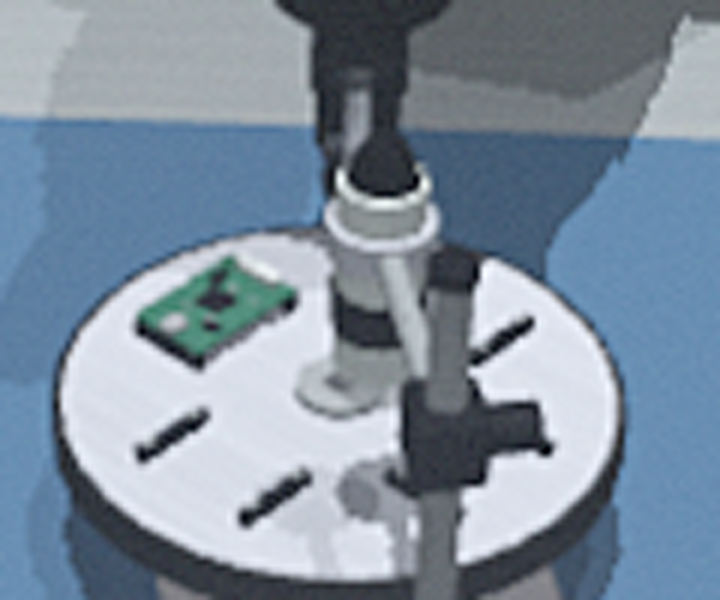

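The fingers are still just behind the near rim (crop (325,190)) and partly hidden by the tube. There is no contact yet, so I keep feeling.

```bash
for k in 1; do python3 -m handwheel '[0.5,0,0,0,0,0,0, 1,0,0,0,0,0,0, 1.5,0,0,0,0,0,0, 2,0,0,0,0,0,0, 2,0,0,0,0,0,0]'; done; python3 -m handwheel '[0.5,0,0,0,0,0,0, 1,0,0,0,0,0,0, 1.5,0,0,0,0,0,0, 2,0,0,0,0,0,0, 2,0,0,0,0,0,0]'
```

```text
time_s: 5.25
ee_pos: [0.4449, -0.1154, 0.0561]
tool_rot: [1.0, 0.002, -0.001, -0.0]
wrist_force: [-6.2, 0.6, 5.7]
finger_gap: 0.0
time_s: 5.75
ee_pos: [0.445, -0.1151, 0.0559]
tool_rot: [1.0, 0.002, -0.003, -0.0]
wrist_force: [-12.6, -0.2, 9.9]
finger_gap: 0.0001
```

Contact is at TCP x ≈ 0.4445, with about 3 N per mm of overtravel. I'll back off and position for the flick, 60 mm back along the tangent.

```bash
python3 -m handwheel '[-14,0,0,0,0,0,0, -14,-20,0,0,0,0,0, -14,-40,0,0,0,0,0, -14,-60,0,0,0,0,0, -14,-60,0,0,0,0,0]'; python3 to.py 0.447 -0.055 0.056 0
python3 - <<'E'
from workcell import arm
import numpy as np,cv2
from h import *
s=arm.snapshot("top"); hsv=cv2.cvtColor(s["frame"],cv2.COLOR_RGB2HSV)
g=(hsv[...,0]>50)&(hsv[...,0]<85)&(hsv[...,1]>90); ys,xs=np.nonzero(g[200:330,250:390])
r=cv2.minAreaRect(np.c_[xs+250,ys+200].astype(np.float32)); b=onz(s,[r[0]],.069)[0]-[.567,-.118,0]
print(b,np.arctan2(b[1],b[0])-.19)
E
```

```text
time_s: 6.25
ee_pos: [0.4339, -0.0542, 0.0564]
tool_rot: [1.0, 0.003, 0.0, -0.0]
wrist_force: [0.1, 0.1, -0.6]
finger_gap: -0.0002
t 6.25 pos [ 0.4339 -0.0542  0.0564] F [ 0.15  0.14 -0.59] gap -0.0002 q [-0.12  0.25 -0.54  0.79  0.    1.44]
shift mm [13.1  0.9  0.4] turn [-0.    -0.001  0.007]
[-0.03965834 -0.05136761  0.069     ] -2.418260392850388
```

```bash
python3 -m handwheel '[6,0,0,0,0,0,0, 12,0,0,0,0,0,0, 13,0,0,0,0,0,0, 13,0,0,0,0,0,0, 13,0,0,0,0,0,0]'; python3 -m handwheel '[0,20,0,0,0,0,0, 0,40,0,0,0,0,0, 0,60,0,0,0,0,0, 0,80,0,0,0,0,0, -12,105,0,0,0,0,0]'; python3 -m handwheel '[-15,110,0,0,0,0,0, -15,80,0,0,0,0,0, -15,60,0,0,0,0,0, -15,50,0,0,0,0,0, -15,50,0,0,0,0,0]' 
```

```text
time_s: 6.8
ee_pos: [0.4469, -0.0558, 0.0562]
tool_rot: [1.0, 0.002, -0.0, 0.0]
wrist_force: [0.1, 0.1, 0.5]
finger_gap: -0.0
time_s: 7.3
ee_pos: [0.4361, -0.1613, 0.0563]
tool_rot: [1.0, 0.003, 0.0, 0.0]
wrist_force: [1.2, -0.1, -0.1]
finger_gap: 0.0002
time_s: 7.8
ee_pos: [0.4203, -0.2094, 0.0562]
tool_rot: [1.0, 0.003, -0.0, -0.0]
wrist_force: [0.7, 0.6, 0.5]
finger_gap: -0.0
```

```bash
cat > tr.py <<'E'
from workcell import arm
import numpy as np,cv2,json,sys
from h import *
L=json.load(open("tr.json")) if __import__("os").path.exists("tr.json") else []
for _ in range(int(sys.argv[1])):
    t=arm.state()["time_s"]; s=arm.snapshot("top"); hsv=cv2.cvtColor(s["frame"],cv2.COLOR_RGB2HSV)
    g=(hsv[...,0]>50)&(hsv[...,0]<85)&(hsv[...,1]>90); g[:200]=0;g[330:]=0;g[:,:260]=0;g[:,390:]=0
    ys,xs=np.nonzero(g); n=len(xs)
    if n<60: print(t,"few",n); continue
    r=cv2.minAreaRect(np.c_[xs,ys].astype(np.float32)); b=onz(s,[r[0]],.069)[0]-[.567,-.118,0]
    th=np.arctan2(b[1],b[0])-.19; L.append([t,th,n,float(np.hypot(b[0],b[1]))]); print(round(t,3),round(th,3),n,L[-1][3].__round__(4))
json.dump(L,open("tr.json","w"))
E
python3 tr.py 3
python3 -m handwheel '[5,-20,0,0,0,0,0, 10,-40,0,0,0,0,0, 15,-60,0,0,0,0,0, 15,-80,0,0,0,0,0, 17,-94,0,0,0,0,0]'; python3 tr.py 3
```

```text
7.8 -0.873 198 0.0655
7.85 -0.785 193 0.0657
7.9 -0.689 170 0.0656
time_s: 8.45
ee_pos: [0.4374, -0.1153, 0.0563]
tool_rot: [1.0, 0.003, -0.0, 0.0]
wrist_force: [-0.4, -1.2, 0.7]
finger_gap: 0.0001
8.45 0.465 101 0.0668
8.5 0.524 119 0.0664
8.55 0.605 137 0.0665
```

```bash
for i in 1; do python3 -m handwheel '[0,0,0,0,0,0,0, 0,0,0,0,0,0,0, 0,0,0,0,0,0,0, 0,0,0,0,0,0,0, 0,0,0,0,0,0,0]' >/dev/null; done; python3 tr.py 2;  python3 -m handwheel '[0,0,0,0,0,0,0, 0,0,0,0,0,0,0, 0,0,0,0,0,0,0, 0,0,0,0,0,0,0, 0,0,0,0,0,0,0]'; python3 tr.py 2; python3 -m handwheel '[0,0,0,0,0,0,0, 0,0,0,0,0,0,0, 0,0,0,0,0,0,0, 0,0,0,0,0,0,0, 0,0,0,0,0,0,0]'; python3 tr.py 2
```

```text
9.1 1.439 221 0.0653
9.15 1.522 228 0.0653
time_s: 9.7
ee_pos: [0.4374, -0.1165, 0.0563]
tool_rot: [1.0, 0.003, -0.0, 0.0]
wrist_force: [0.6, -0.1, 0.3]
finger_gap: 0.0001
9.7 2.432 144 0.065
9.75 2.527 127 0.0647
time_s: 10.3
ee_pos: [0.4373, -0.1166, 0.0563]
tool_rot: [1.0, 0.003, -0.0, 0.0]
wrist_force: [0.4, -0.8, 0.3]
finger_gap: 0.0
10.3 -2.842 234 0.0649
10.35 -2.774 224 0.0648
```

```bash
for i in 1 2 3; do python3 -m handwheel '[0,0,0,0,0,0,0, 0,0,0,0,0,0,0, 0,0,0,0,0,0,0, 0,0,0,0,0,0,0, 0,0,0,0,0,0,0]' >/dev/null;  python3 tr.py 1; done; for i in 1 2 3 4 5 6; do python3 -m handwheel '[0,0,0,0,0,0,0, 0,0,0,0,0,0,0, 0,0,0,0,0,0,0, 0,0,0,0,0,0,0, 0,0,0,0,0,0,0]' >/dev/null;  python3 tr.py 1; done; python3 - <<'E'
import json,numpy as np
L=np.array(json.load(open("tr.json"))); t=L[:,0]; th=np.unwrap(L[:,1]); print(np.c_[t,th].round(3)[-12:])
k=(L[:,2]>180); p=np.polyfit(t[k],th[k],2); print(p,np.polyval(np.polyder(p),t[-1]),(np.polyval(p,t[k])-th[k]).round(3))
E
```

```text
10.9 -1.897 212 0.0653
11.45 -1.041 207 0.0655
12.0 few 39
12.55 0.614 162 0.0663
13.1 1.376 240 0.0652
13.65 2.121 205 0.0648
14.2 2.913 122 0.0557
14.75 -2.686 237 0.0651
15.3 -1.986 231 0.065
[[ 9.7    2.432]
 [ 9.75   2.527]
 [10.3    3.441]
 [10.35   3.509]
 [10.9    4.386]
 [11.45   5.242]
 [12.55   6.897]
 [13.1    7.66 ]
 [13.65   8.404]
 [14.2    9.197]
 [14.75   9.88 ]
 [15.3   10.58 ]]
[ -0.03871704   2.41892923 -17.37840631] 1.2341878153933525 [ 0.007  0.009 -0.011 -0.009 -0.012  0.001  0.002  0.     0.006  0.022
 -0.003 -0.012]
```

```bash
cat > fit.py <<'E'
import json,numpy as np
from scipy.optimize import brentq
L=np.array(json.load(open("tr.json"))); t=L[:,0]; th=np.unwrap(L[:,1])
k=(L[:,2]>180)&(t>10); p=np.polyfit(t[k],th[k],2); print(p,"w",np.polyval(np.polyder(p),t[-1]),(np.polyval(p,t[k])-th[k]).round(3)); print(t[-1],th[-1])
k=np.nonzero((L[:,2]>180)&(t>12))[0]; p=np.polyfit(t[k],th[k],2)
for target in(12.566,18.85): print(target,np.roots(p-[0,0,target]),"fit>12")
E
for i in 1 2 3 4 5 6 7 8 9; do python3 -m handwheel '[0,0,0,0,0,0,0, 0,0,0,0,0,0,0, 0,0,0,0,0,0,0, 0,0,0,0,0,0,0, 0,0,0,0,0,0,0]' >/dev/null;  python3 tr.py 1; done; python3 fit.py
```

```text
15.85 -1.306 211 0.0656
16.4 -0.665 160 0.0663
16.95 few 17
17.5 0.647 180 0.0656
18.05 1.224 224 0.0655
18.6 1.808 232 0.0652
19.15 2.385 149 0.0646
19.7 2.951 138 0.0635
20.25 -2.779 236 0.0649
[ -0.03239878   2.25594426 -16.35347405] w 0.9437937499792917 [ 0.005  0.015  0.001 -0.013 -0.02  -0.001 -0.007 -0.002  0.003  0.02
  0.024 -0.027]
20.25 16.070467824254187
12.566 [55.74711749 16.95337547] fit>12
18.85 [49.2216042  23.47888875] fit>12
```

```bash
python3 -m handwheel '[2,0,0,0,0,0,0, 4,0,0,0,0,0,0, 4,0,0,0,0,0,0, 4,0,0,0,0,0,0, 4,0,0,0,0,0,0]';  python3 tr.py 1; python3 -m handwheel '[0,0,0,0,0,0,0, 0,0,0,0,0,0,0, 0,0,0,0,0,0,0, 0,0,0,0,0,0,0, 0,0,0,0,0,0,0]'; python3 tr.py 1;  python3 -m handwheel '[0,0,0,0,0,0,0, 0,0,0,0,0,0,0, 0,0,0,0,0,0,0, 0,0,0,0,0,0,0, 0,0,0,0,0,0,0]'; python3 tr.py 2; python3 fit.py; sed -i 's/t>12)/t>17)/' fit.py; python3 fit.py
```

```text
time_s: 20.8
ee_pos: [0.4413, -0.1165, 0.0563]
tool_rot: [1.0, 0.003, -0.0, 0.0]
wrist_force: [-0.4, -0.8, 0.6]
finger_gap: -0.0002
20.8 -2.275 235 0.065
time_s: 21.35
ee_pos: [0.4413, -0.1166, 0.0563]
tool_rot: [1.0, 0.002, 0.0, 0.0]
wrist_force: [-0.5, 0.3, 0.2]
finger_gap: -0.0001
21.35 -1.78 234 0.065
time_s: 21.9
ee_pos: [0.4413, -0.1166, 0.0563]
tool_rot: [1.0, 0.002, -0.0, 0.0]
wrist_force: [0.5, 0.7, -0.0]
finger_gap: 0.0
21.9 -1.273 206 0.0654
21.95 -1.227 209 0.0655
[ -0.03148929   2.23009348 -16.1777456 ] w 0.8477136626917818 [ 0.011  0.021  0.003 -0.014 -0.027 -0.008 -0.015 -0.009 -0.002  0.026
  0.034 -0.001  0.01   0.011 -0.018 -0.021]
21.95 17.622628330473383
12.566 [56.24135449 16.95571494] fit>12
18.85 [49.73620378 23.46086565] fit>12
[ -0.03148929   2.23009348 -16.1777456 ] w 0.8477136626917818 [ 0.011  0.021  0.003 -0.014 -0.027 -0.008 -0.015 -0.009 -0.002  0.026
  0.034 -0.001  0.01   0.011 -0.018 -0.021]
21.95 17.622628330473383
12.566 [57.10432424 16.96493597] fit>12
18.85 [50.62780944 23.44145077] fit>12
```

```bash
python3 -m handwheel '[0,0,0,0,0,0,0, 0,0,0,0,0,0,0, 0,0,0,0,0,0,0, 0,0,0,0,0,0,0, 0,0,0,0,0,0,0]'; python3 -m handwheel '[0,0,0,0,0,0,0, 0,0,0,0,0,0,0, 0,0,0,0,0,0,0, 0,0,0,0,0,0,0, 0,0,0,0,0,0,0]'; python3 -m handwheel '[0,0,0,0,0,0,0, 0,0,0,0,0,0,0, 0,0,0,0,0,0,0, 2,0,0,0,0,0,0, 5.5,0,0,0,0,0,0]'; python3 -m handwheel '[0.5,0,0,0,0,0,0, 0.5,0,0,0,0,0,0, 0.5,0,0,0,0,0,0, 0.5,0,0,0,0,0,0, 0.5,0,0,0,0,0,0]'
python3 - <<'E'
from workcell import arm
import cv2,numpy as np
for n,b in(("top",(250,160,400,340)),("scene",(270,170,390,270))):
    s=arm.snapshot(n); np.savez(n+"3.npz",**s); im=s["frame"][b[1]:b[3],b[0]:b[2],::-1]; k=min(800/im.shape[1],600/im.shape[0])
    cv2.imwrite(f"pics/{n}3.png",cv2.resize(im,None,fx=k,fy=k,interpolation=cv2.INTER_CUBIC))
E
```

```text
time_s: 22.5
ee_pos: [0.4414, -0.1166, 0.0563]
tool_rot: [1.0, 0.003, 0.0, 0.0]
wrist_force: [-0.8, 0.5, -0.1]
finger_gap: -0.0001
time_s: 23.0
ee_pos: [0.4414, -0.1166, 0.0563]
tool_rot: [1.0, 0.003, 0.0, 0.0]
wrist_force: [0.5, -0.5, 0.2]
finger_gap: 0.0001
time_s: 23.5
ee_pos: [0.445, -0.1165, 0.0561]
tool_rot: [1.0, 0.002, -0.002, 0.0]
wrist_force: [-15.2, 0.3, 9.3]
finger_gap: 0.0001
time_s: 24.0
ee_pos: [0.4449, -0.1162, 0.0559]
tool_rot: [1.0, 0.002, -0.002, -0.0]
wrist_force: [-9.2, 0.7, 6.7]
finger_gap: -0.0002
```

View pics/top3.png

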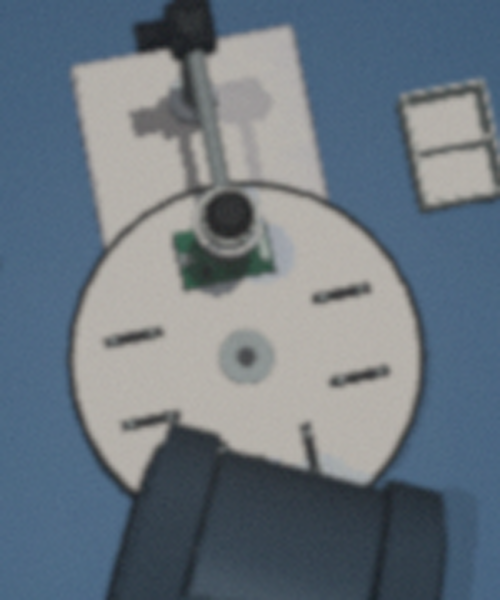

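View pics/scene3.png

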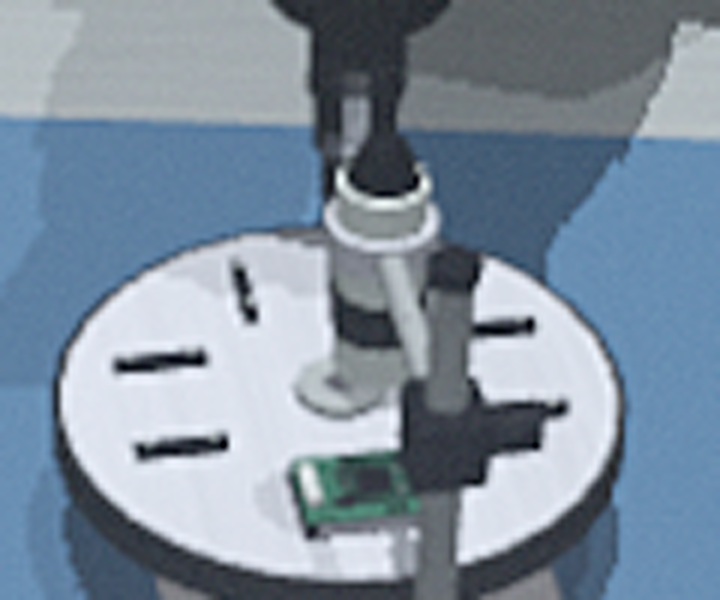

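The board has stopped under the tube: board corners at about (175,235)–(272,270) in the top crop and visible below the tube in the scene view. I'll measure the disc angle from the empty nests' rails and the plate direction.

```bash
cat > rails.py <<'E'
import numpy as np
from h import *
s=dict(np.load("top3.npz")); f=lambda P:onz(s,np.array(P)/(600/180)+[250,160],.073)[:,:2]
R=[[(105,342),(162,332)],[(122,427),(180,416)],[(312,298),(370,288)],[(332,383),(390,373)]]
m=[]
for r in R:
    a,b=f(r); d=b-a; m.append((a+b)/2); print("rail dir+90",np.arctan2(d[1],d[0])+np.pi/2,np.linalg.norm(d))
l=(m[0]+m[1])/2; r=(m[2]+m[3])/2; d=r-l; ang=np.arctan2(d[1],d[0])+np.pi/2
print("centre",(l+r)/2,"nest sep",np.linalg.norm(d),"board dir",ang,"theta",ang-.19)
g=onz(s,np.array([(72,65),(293,25)])/(600/180)+[250,160],.016); e=g[1]-g[0]; print("plate",g,np.arctan2(e[0],-e[1]))
# tube axis: cap top circle at z .226 (approx .24?) -> lens dir
c=onz(s,np.array([(229,212)])/(600/180)+[250,160],.235)[0]; v=c[:2]-(l+r)/2; print("tube",c,np.hypot(*v),np.arctan2(v[1],v[0]))
E
python3 rails.py
```

```text
rail dir+90 0.1786317533826911 0.03521382770926889
rail dir+90 0.1914325365835552 0.03570358423833603
rail dir+90 0.17559755963351376 0.036041042817952784
rail dir+90 0.17421358404977516 0.03582446201627311
centre [ 0.56587981 -0.11890784] nest sep 0.12978642667426227 board dir 0.21095712258503152 theta 0.020957122585031518
plate [[ 0.76223034 -0.0054672   0.016     ]
 [ 0.78982154 -0.15061068  0.016     ]] 0.18785460768125375
tube [ 0.62805877 -0.10552169  0.235     ] 0.06360355406417872 0.21204774510229904
```

The board sits within about 0.03 rad (roughly 2 mm) of the lens, and the stand hasn't moved. I'll pull the hand straight back.

```bash
python3 -m handwheel '[-3,0,0,0,0,0,0, -10,0,0,0,0,0,0, -25,0,0,0,0,0,0, -45,0,0,0,0,0,0, -60,0,0,0,0,0,0]'; python3 -m handwheel '[-10,0,-20,0,0,0,0, -20,0,-50,0,0,0,0, -25,0,-80,0,0,0,0, -25,0,-100,0,0,0,0, -25,0,-100,0,0,0,0]'
python3 -m handwheel '[0,0,0,0,0,0,0, 0,0,0,0,0,0,0, 0,0,0,0,0,0,0, 0,0,0,0,0,0,0, 0,0,0,0,0,0,0]'
python3 - <<'E'
from workcell import arm
import cv2,numpy as np
P=[]
for i in range(2):
    s=arm.snapshot("top"); P.append(s["frame"].astype(float))
    if i==0:
        python=None
        import subprocess
np.savez("top4.npz",**s); im=s["frame"][160:340,250:400,::-1]
cv2.imwrite("pics/top4.png",cv2.resize(im,None,fx=600/180,fy=600/180,interpolation=cv2.INTER_CUBIC))
cv2.imwrite("pics/top4f.png",s["frame"][:,:,::-1])
o=dict(np.load("top3.npz"))["frame"].astype(float); d=abs(P[1]-o)[170:290,260:390].mean(2); print(d.mean(),d.max(),abs(P[1]-P[0])[170:290,260:390].mean())
a=dict(np.load("top0.npz"))["frame"].astype(float)
for b in((215,260,220,250),(180,225,365,405),(280,365,495,525)): print(abs(P[1]-a)[b[0]:b[1],b[2]:b[3]].mean())
E
```

```text
time_s: 24.6
ee_pos: [0.3862, -0.1167, 0.0563]
tool_rot: [1.0, 0.003, -0.0, -0.0]
wrist_force: [0.6, -0.4, 0.7]
finger_gap: -0.0002
time_s: 25.1
ee_pos: [0.3638, -0.1175, 0.1588]
tool_rot: [1.0, 0.002, 0.003, 0.001]
wrist_force: [0.8, -0.1, 0.5]
finger_gap: -0.0002
time_s: 25.6
ee_pos: [0.3621, -0.1168, 0.1559]
tool_rot: [1.0, 0.003, -0.001, -0.0]
wrist_force: [0.5, -0.8, -0.4]
finger_gap: 0.0001
3.2327777777777773 123.33333333333333 1.3361752136752136
2.5582716049382714
3.1144444444444446
2.752418300653595
```

View pics/top4.png

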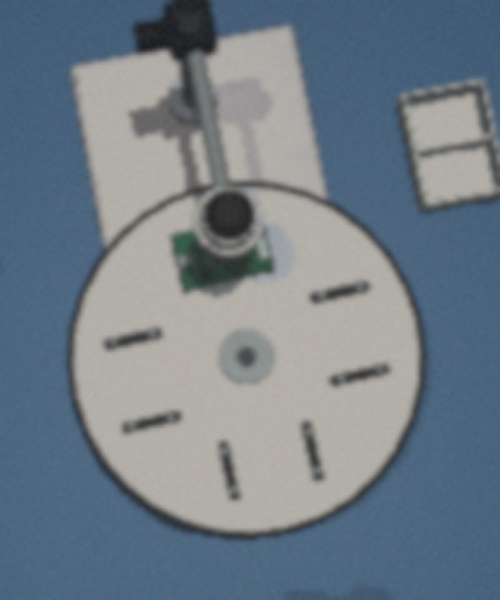

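```bash
ls pics
```

```text
scene0.png
scene0c.png
scene1.png
scene2.png
scene3.png
top0.png
top0c.png
top1.png
top3.png
top4.png
top4f.png
```

```bash
python3 - <<'E'
import numpy as np,cv2
from h import *
from workcell import arm
s=arm.snapshot("top")
def f(s):
    # automatic dark-rail extraction, world angle and centre
    K,d,Rm,t=cam(s); c=np.array([.567,-.118])
    n=400; gx,gy=np.meshgrid(np.arange(-.11,.11,.0005),np.arange(-.11,.11,.0005))
    W=np.c_[gx.ravel()+c[0],gy.ravel()+c[1],np.full(gx.size,.071)]
    px=proj(s,W).astype(np.float32).reshape(*gx.shape,2); v=cv2.remap(s["frame"].max(2),px,None,cv2.INTER_LINEAR)
    m=((v<95)&(np.hypot(gx,gy)<.09)&(np.hypot(gx,gy)>.03)).astype(np.uint8)
    k,lab,st,ce=cv2.connectedComponentsWithStats(m); out=[]
    for i in range(1,k):
        if 100<st[i,4]<900:
            ys,xs=np.nonzero(lab==i); P=np.c_[gx[ys,xs],gy[ys,xs]]; e=P-P.mean(0); w,V=np.linalg.eigh(e.T@e); a=np.arctan2(V[1,1],V[0,1])
            out.append((P.mean(0),((a+np.pi/4)%(np.pi/2))-np.pi/4,st[i,4],np.sqrt(w[1]/len(P)*12)))
    return out
for nm,q in(("t3",dict(np.load("top3.npz"))),("t4",dict(np.load("top4.npz"))),("now",s)):
    print(nm)
    for o in f(q): print(o[0].round(4),o[1].round(3),o[2],o[3].round(3))
E
```

```text
t3
[-0.0114 -0.07  ] 0.216 291 0.019
[ 0.0394 -0.059 ] 0.212 294 0.018
[-0.0389  0.0578] 0.209 288 0.019
[0.0118 0.0692] 0.198 293 0.019
t4
[-0.0104 -0.0697] 0.218 286 0.019
[ 0.0401 -0.0578] 0.235 313 0.018
[-0.0571 -0.0398] 0.23 271 0.018
[-0.0685  0.0109] 0.204 264 0.018
[-0.0397  0.0576] 0.236 275 0.018
[0.0107 0.0697] 0.239 321 0.019
now
[-0.0104 -0.0698] 0.22 294 0.019
[ 0.0402 -0.058 ] 0.233 317 0.018
[-0.057  -0.0397] 0.222 274 0.018
[-0.0685  0.0109] 0.206 261 0.018
[-0.0397  0.0577] 0.237 278 0.018
[0.0107 0.0697] 0.234 327 0.02
```

```bash
python3 -c "
from workcell import arm
print(arm.state()['time_s'],arm.finish_job())"
```

```text
the job is handed in; nothing more can be done
25.75 None
```

The job is handed in at 25.75 s. The disc is at rest with the board about 2 to 3 mm from straight below the lens; the limit is 10 mm. `arm.finish_job()` gives no verdict, so this rests on my own checks.

- **Flick:** I felt for the rim with the closed fingertips, then swiped them along it. The disc ran free at about 1.9 rad/s.
- **Free running:** The board passed under the lens three times with the hand off the disc.
- **Braking:** On the fourth pass, at about 0.75 rad/s, I braked the rim with the fingertips (about 15 N at first, then 9 N) and pulled the hand straight back.
- **Last checks:** The empty nests' rails put the disc about 0.037 rad past the lens, taking the lens direction from the plate edge. The rails did not move between the last two pictures.
- **Surroundings:** The plate corners were within about 1 mm of where they started. The bottle, parts box and screwdriver looked unchanged in the top view. The hand was clear of everything, with the force at noise level.
- **Disagreements:**
  - The disc angle read 0.02 rad while the finger was on the rim and 0.037 rad after it was lifted. By the rails, the disc turned about 0.02 rad (1 to 2 mm at the board) as the finger came off.
  - The plate edge and the microscope tube gave lens directions 0.02 rad apart.

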